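# Sort the stray fork and lemon into tray and crate

## Robot

A 7-joint arm with a two-finger parallel gripper is mounted at the origin on a cart in front of the work surface, level with it; the furniture and walls round the work are solid. World frame = base frame: x ahead of the robot, y to its left, z up, the work surface at z = 0. Lengths are in mm, angles in rad, forces in N, time in s.
With the tool pointing down it reaches from about 400 to 900 mm from the base axis. Payload 5.6 kg.
Tool frame: the origin (TCP) lies on the centre line of the jaws, within the pads' length; the fingertips stand 19 mm ahead of it and the grasp point (between the pads) is the TCP (arm.nose_length is the distance from the TCP to the fingertips, in mm); z points along the fingers, y is the line along which they close (so a half turn about z gives the same grasp; the last joint's range is limited). The gripper opens to 92 mm and grips with 3 to 60 N. Pads are 20 mm wide; open, the fingers measure 128 mm over their backs; the gripper's body (75 mm by 189 mm) begins 69 mm behind the grasp point.
Start: joints at [1.17, 0.468, -0.012, 1.603, 0.006, 1.071, -0.056], TCP at [227.599, -608.857, 233.592] pointing down, gripper open.
Joint ranges: [-2.53, 2.53], [-0.31, 2.02], [-1.57, 1.55], [0.28, 2.44], [-1.29, 4.43], [0.15, 1.84], [-2.92, 2.92]. Speed limits (rad/s): [2.57, 2.57, 3.14, 3.14, 3.14, 3.14, 3.14].

## Interface

Orientations are given as a rotation vector (axis times angle).
In Python, from bench import arm, cams gives the robot as it stands. The module is installed in compiled form; this text tells all that it offers.
- The arm moves only by the tool arm_command, never from a script. Its argument "steps" is a list that holds one entry, the list of rows, each a list of 7 numbers: the opening, from 0 (shut) to 1 (fully open), then the shift along the tool's x, y, z in m, then the turn, a rotation vector about the tool's x, y, z in degrees. A call has 1 to 12 rows; each row is the pose to reach, as a shift and turn from the pose commanded when the call began, along the tool's axes at that moment; what a row does not reach only later rows make up. A row lasts 1/10 s, in which the tool goes at most 50 mm and 8.59 degrees, less where a joint would pass 70% of its speed; a pose out of reach is approached as far as the arm can. A call with a gripper value outside its range is refused whole. The fingers move at their own pace and stop on an object; "newtons" is the grip in N (left out, the last holds). Time passes only in rows, so rows that repeat a pose let the fingers close. It gives the time, the measured TCP pose, the force, the opening and the grip force at its end, in the units of the state.
- arm.observe(): the state, without advancing time (a new reading comes with each control period).
- cams.get_image(name): name is "side" or "top"; returns (picture, depth): 480x640x3 uint8, red, green, blue; 480x640 float32, mm along the optical axis (not along the pixel's ray), 0 where there is no reading.
- cams.camera_params(name): a dict with "fx", "fy", "cx", "cy" (pixels), "camera_from_world" (4x4, takes a point from world to camera coordinates). Camera axes: x right, y down, z forward; pixel columns grow to the right and rows downward; lengths in mm; the calibration is good to about 2 mm. A picture is of the moment at which its call begins. camera_params takes no time and is no camera call.
- arm.sign_off(): hands the job in; it is judged then, once.
The state is a dict: "time": time; "joint_positions": joint angles; "dq": joint speeds; "joint_efforts": joint torques, N m; "position": TCP position; "tool_rot": TCP orientation; "wrist_force": force on the tool from outside, world axes, zero at the start; "torque": the same for the moment, N m; "gripper_width": finger opening in mm; "gripper_force": force on a finger pad.
Only numpy, scipy, OpenCV 4.12 (cv2) and the standard library are available. Lean on these libraries where they do the work, as an engineer would, in place of code of your own. Each camera call takes 0.05 s, during which the arm holds its last target. There are 200 camera calls.

## Task

Sort the two things left lying out: put the fork in the grey cutlery tray with the teaspoon, lying wholly inside it below the rim, and the lemon in the wooden slatted crate with the onion, in either order. Lower them in rather than dropping them from above the rim; the onion and the teaspoon stay in their bins, and the egg timer, pen and tape roll stay where they are.

Things in the scene. Friction and masses are not known exactly. Their poses are not given: they have to be found in the camera images.
- fork: steel table fork lying flat on the worktop, 193 x 26 x 15 mm; origin on the underside at mid length, x along the fork towards the tines, z up. Solid for contact as a convex hull
- fork_tines (a point): point on the fork 95 mm from its origin towards the tines (2 mm short of the tips), 7 mm above its underside
- fork_handle_end (a point): point on the fork 95 mm from its origin towards the end of the handle, 7 mm above its underside
- lemon: yellow lemon lying on the worktop, 78 x 55 x 56 mm; origin at the centre of its underside as it lies at the start, x along its long axis, z up
- lemon_mid (a point): middle of the lemon, 28 mm above its origin
- tray: open grey plastic cutlery tray fixed to the worktop, 120 x 230 mm outside over the rolled rim, 45 mm high, walls 4 mm (rim 6 mm thick), floor 4 mm, inside 108 x 218 mm; origin at the centre of its underside, x across its short side, y along its long side, z up
- crate: open wooden slatted crate fixed to the worktop, 120 x 230 x 60 mm outside, walls and floor 6 mm, inside 108 x 218 mm; origin at the centre of its underside, x across its short side, y along its long side, z up
- onion: red onion, 64 x 67 x 71 mm, standing in the crate near its -y end; origin at the centre of its underside at the start
- onion_mid (a point): middle of the onion, 33 mm above its origin
- teaspoon: steel teaspoon, 130 x 27 x 11 mm, lying lengthwise in the tray along its +x side; origin at mid length on its underside, x along the spoon
- egg_timer: egg timer with a red top and cream base, 62 x 61 x 56 mm, standing near the front edge between the fork and the lemon; origin under its centre. Stays where it is
- pen: white pen, 145 x 11 x 9 mm, lying near the front edge of the worktop; origin at its middle on the underside, y along the pen. Stays where it is
- tape_roll: roll of brown tape, 93 x 91 x 48 mm, standing flat on the worktop behind the bins; origin under its centre. Stays where it is
Mind the look-alikes: they are no part of the job. What is shaped like the onion but turquoise is not meant.

How it is judged:
By the outcome, as a careful person would: the job done as asked, in the order asked, and still so for the second after the job is handed in, with the robot touching nothing.
It also fails if it takes over 59 s, if anything falls off the work surface, if the arm or the gripper's body presses on something with over 40 N, if the wrist force passes 120 N, or if a joint passes its speed limit or range.

## Working session

There is one attempt and no reset: what is moved stays moved. The work goes in short steps, Python scripts to look and compute and a tool call to move; the robot and the scene stay as the last step left them, time stands still between calls to the robot, and variables do not carry over. Pictures are saved under pics/ and viewed, at most 10 in all, crops included, and the job is handed in when it is done.

Besides the shell and the picture viewer there is one more tool, called after "Call:" by a JSON object that holds its "fn" and its "kwargs", one argument or row to a line. arm_command: Moves the arm, as the interface text tells. Its arguments: {"type":"object","properties":{"steps":{"type":"array"},"newtons":{"type":"number"}},"required":["steps"]}

```bash
mkdir -p pics; cat > h.py <<'E'
import numpy as np, cv2
from bench import arm, cams
from scipy.spatial.transform import Rotation as R
def cloud(name):
    im,d=cams.get_image(name); p=cams.camera_params(name)
    v,u=np.mgrid[:480,:640]; d=d.astype(float)
    c=np.stack([(u-p['cx'])/p['fx']*d,(v-p['cy'])/p['fy']*d,d,np.ones_like(d)],-1)
    w=(c@np.linalg.inv(p['camera_from_world']).T)[...,:3]; w[d==0]=np.nan
    return im,w
def save(im,n): cv2.imwrite('pics/'+n,im[...,::-1])
E
python3 - <<'E'
from h import *
s=arm.observe();print(s['position'],s['tool_rot'],s['time'])
print(np.round(R.from_rotvec(s['tool_rot']).as_matrix(),3))
for n in('top','side'):
    im,w=cloud(n);save(im,n+'0.png');np.savez(n+'0.npz',im=im,w=w)
    print(n,[np.round(w[r,c]) .tolist() for r,c in((100,100),(100,540),(240,320),(400,100),(400,540))])
E
```

```text
[ 227.38917041 -608.33564152  232.64269664] [-3.08977877e+00 -5.58615435e-01  6.98359002e-04] 0.0
[[ 0.937  0.35  -0.001]
 [ 0.35  -0.937  0.002]
 [-0.    -0.002 -1.   ]]
top [[823.0, 297.0, 5.0], [703.0, -450.0, 295.0], [542.0, -155.0, 45.0], [71.0, 649.0, -897.0], [118.0, -944.0, -897.0]]
side [[990.0, 4.0, 291.0], [338.0, -573.0, 297.0], [571.0, -194.0, 47.0], [564.0, 286.0, 6.0], [96.0, -159.0, -1.0]]
```

View pics/top0.png

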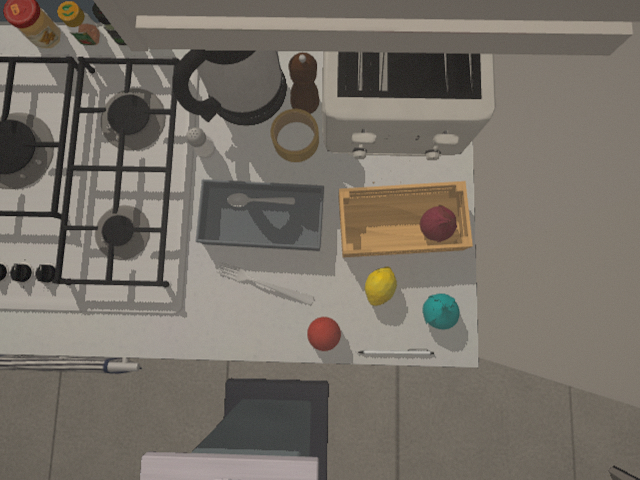

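View pics/side0.png

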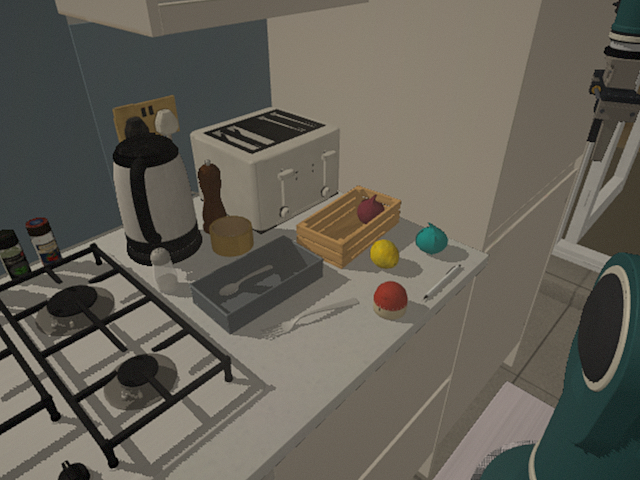

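Top view: fork from tines (220,270) to handle (313,300), lemon at (381,286), and the tray centred near (262,215), with the teaspoon on its far side. The crate is centred near (405,218), with the onion at its right end (438,223). The side view shows the same layout.

```bash
python3 - <<'E'
from h import *
a=np.load('top0.npz');im,w=a['im'],a['w'];b=np.load('side0.npz')
hsv=cv2.cvtColor(im,cv2.COLOR_RGB2HSV)
def st(n,m):
    q=w[m];q=q[~np.isnan(q[:,0])];print(n,len(q),'min',np.round(q.min(0)),'max',np.round(q.max(0)),'med',np.round(np.median(q,0)))
    return q
def box(r0,r1,c0,c1):
    m=np.zeros((480,640),bool);m[r0:r1,c0:c1]=1;return m
H,S,V=[hsv[...,i].astype(int) for i in range(3)]
def axis(q):
    r=cv2.minAreaRect(q[:,:2].astype(np.float32));print('  rect',np.round(r[0],1),np.round(r[1],1),round(r[2],1))
for n,m in dict(lemon=box(260,312,360,402)&(H>20)&(H<35)&(S>130),
 tray=box(170,260,190,330)&(w[...,2]>38)&(w[...,2]<60),
 crate=box(170,265,333,480)&(w[...,2]>52)&(w[...,2]<66)&(H<25)&(S>80),
 onion=box(200,250,415,460)&((H>165)|(H<5))&(S>80),
 timer=box(310,355,300,345)&(S>100),turq=box(285,335,415,465)&(H>75)&(H<100)&(S>100),
 tape=box(105,165,268,322)&(w[...,2]>40)&(w[...,2]<60),
 spoon=box(188,212,222,300)&(V>105),
 fork=box(262,306,212,320)&(w[...,2]>5.5)&(w[...,2]<25)).items():
    q=st(n,m);axis(q)
# table z
st('table',box(300,350,200,300))
f=box(262,306,212,320)
print(np.round(w[286,240:300:10,2],1),V[286,230:320:6],V[275,215:260:4])
big=np.vstack([cv2.resize(im[255:310,205:325],None,fx=6,fy=5,interpolation=cv2.INTER_NEAREST),cv2.resize(im[175:225,195:315],None,fx=6,fy=5,interpolation=cv2.INTER_NEAREST)]);save(big,'fork0.png')
p=w.reshape(-1,3);s=b['w'].reshape(-1,3)
for nm,c in(('top',w),('side',b['w'])):
  z=c[(c[...,2]>90)&(c[...,0]>300)]
  for y0 in range(-600,400,100):
    k=z[(z[:,1]>y0)&(z[:,1]<y0+100)]
    if len(k):print(nm,y0,len(k),np.round(np.percentile(k,[1,99],axis=0)).tolist())
E
```

```text
lemon 888 min [ 430. -292.   29.] max [ 497. -238.   58.] med [ 463. -264.   47.]
  rect [ 463. -266.] [60.2 58.6] 20.9
tray 1250 min [ 527. -158.   38.] max [654.  74.  49.] med [595. -40.  44.]
  rect [590.8 -41.6] [230.3 121.2] 88.2
crate 1853 min [ 518. -425.   52.] max [ 655. -187.   66.] med [ 578. -342.   59.]
  rect [ 586.9 -306. ] [120.5 230.6] 4.8
onion 910 min [ 548. -411.    6.] max [ 612. -338.   78.] med [ 576. -366.   54.]
  rect [ 579.2 -373.4] [67.6 62.8] 69.4
timer 857 min [ 346. -195.   26.] max [ 404. -137.   60.] med [ 376. -166.   49.]
  rect [ 375.3 -166.2] [58.1 57.4] 1.5
turq 982 min [ 390. -404.   25.] max [ 451. -343.   72.] med [ 420. -370.   48.]
  rect [ 420.6 -373.3] [60.1 61.4] 1.7
tape 648 min [ 702. -144.   40.] max [804. -48.  51.] med [ 750. -100.   46.]
  rect [752.9 -96.7] [102.3  93.8] 1.6
spoon 294 min [ 611. -100.   -1.] max [634.  27.  17.] med [623.  -6.   8.]
  rect [624.2 -36.3] [ 23. 127.] 2.6
fork 286 min [ 434. -138.    6.] max [501.  41.  18.] med [456. -76.   9.]
  rect [465.7 -50. ] [186.   19.7] 72.8
table 4991 min [ 339. -120.   -6
[... 525 characters left out ...]
0, 93.0], [807.0, 79.0, 532.0]]
top 200 149 [[939.0, 253.0, 91.0], [968.0, 279.0, 107.0]]
top 300 553 [[936.0, 310.0, 90.0], [979.0, 400.0, 100.0]]
side -600 3540 [[338.0, -599.0, 95.0], [340.0, -501.0, 472.0]]
side -500 44336 [[337.0, -489.0, 96.0], [993.0, -408.0, 471.0]]
side -400 5830 [[676.0, -399.0, 96.0], [996.0, -301.0, 463.0]]
side -300 7253 [[676.0, -299.0, 95.0], [996.0, -201.0, 471.0]]
side -200 9659 [[676.0, -199.0, 93.0], [996.0, -101.0, 480.0]]
side -100 9053 [[676.0, -99.0, 100.0], [996.0, -1.0, 489.0]]
side 0 17753 [[675.0, 1.0, 95.0], [997.0, 98.0, 491.0]]
side 100 9670 [[949.0, 101.0, 94.0], [996.0, 198.0, 471.0]]
side 200 1766 [[939.0, 200.0, 91.0], [996.0, 266.0, 237.0]]
```

View pics/fork0.png

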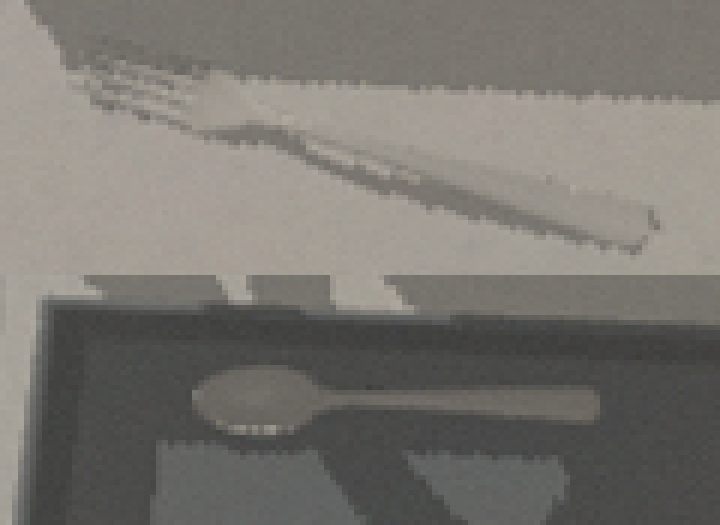

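```bash
cat >> h.py <<'E'
def ray(name,u,v,z):
    p=cams.camera_params(name);T=np.linalg.inv(p['camera_from_world'])
    d=T[:3,:3]@[(u-p['cx'])/p['fx'],(v-p['cy'])/p['fy'],1];o=T[:3,3]
    return o+d*(z-o[2])/d[2]
def togo(*targets):
    """targets: (x,y,z,yaw of tool x, deg); prints shift (m, tool axes) and turn (deg) from the present pose"""
    s=arm.observe();M=R.from_rotvec(s['tool_rot']);print('t',round(s['time'],2),'at',np.round(s['position'],1),'yaw',np.round(np.degrees(np.arctan2(*M.as_matrix()[1::-1,0])),1),'w',round(s['gripper_width'],1),'F',np.round(s['wrist_force'],1),'g',round(s['gripper_force'],1),'q',np.round(s['joint_positions'],2))
    for t in targets:
        G=R.from_euler('z',t[3],degrees=True)*R.from_euler('x',180,degrees=True)
        print(t,np.round(M.inv().apply(np.array(t[:3])-s['position'])/1000,4),np.round((M.inv()*G).as_rotvec(degrees=True),1))
E
python3 - <<'E'
from h import *
a=np.load('top0.npz');im,w=a['im'],a['w'];b=np.load('side0.npz')
def lem(im,sl,name):
    h=cv2.cvtColor(im,cv2.COLOR_RGB2HSV);m=((h[...,0]>20)&(h[...,0]<35)&(h[...,1]>130)).astype(np.uint8);k=np.zeros_like(m);k[sl]=m[sl]
    c=max(cv2.findContours(k,0,2)[0],key=cv2.contourArea);e=cv2.fitEllipse(c);print(name,'ell',np.round(e[0],1),np.round(e[1],1),e[2])
    print(ray(name,*e[0],28)); return e
e=lem(im,np.s_[255:315,358:405],'top');t=np.radians(e[2]-90);L=e[1][1]/2
p,q=[ray('top',e[0][0]+s*L*np.cos(t),e[0][1]+s*L*np.sin(t),28) for s in(1,-1)];print(p,q,np.linalg.norm(p-q),np.degrees(np.arctan2(*(q-p)[1::-1])))
lem(b['im'],np.s_[230:275,365:405],'side')
tip=ray('top',218.7,270,7);h=ray('top',312.7,301,7);print('fork',tip,h,(tip+h)/2,np.linalg.norm(tip-h),np.degrees(np.arctan2(*(tip-h)[1::-1])))
f=ray('side',266,333,5);g=ray('side',357,302,7);print('fork side',f,g,(f+g)/2,np.linalg.norm(f-g))
togo((210,-390,230,20.5),(300,-290,230,20.5))
E
```

```text
top ell [380.1 285.3] [28.7 37.6] 23.084217071533203
[ 463.81828859 -266.36912965   28.        ]
[ 495.74034338 -279.66595714   28.        ] [ 432.24494001 -253.21755241   28.        ] 68.78360533658548 157.38629659108184
side ell [384.  253.8] [26.3 30.3] 140.2571563720703
[ 461.74212231 -266.56005652   28.        ]
fork [485.97317798  35.80542304   7.        ] [ 432.67031024 -143.44879182    7.        ] [459.32174411 -53.82168439   7.        ] 187.0114147640916 73.43967645619057
fork side [488.5104589   30.06966543   5.        ] [ 423.82542819 -134.91996432    7.        ] [456.16794354 -52.42514945   6.        ] 177.2279072848003
t 0.1 at [ 227.4 -608.4  232.7] yaw 20.5 w 91.9 F [-0.5 -1.2 -0.1] g 0.0 q [ 1.17  0.47 -0.01  1.6   0.01  1.07 -0.06]
(210, -390, 230, 20.5) [ 0.0602 -0.2107  0.0031] [-0.1  0.  -0. ]
(300, -290, 230, 20.5) [ 0.1795 -0.2728  0.0031] [-0.1  0.  -0. ]
```

Call:
{"fn": "arm_command", "kwargs": {
  "steps": [
    [[1, 0.02, -0.045, 0, 0, 0, 0], [1, 0.03, -0.095, 0, 0, 0, 0], [1, 0.04, -0.14, 0, 0, 0, 0], [1, 0.05, -0.18, 0, 0, 0, 0], [1, 0.06, -0.21, 0, 0, 0, 7], [1, 0.09, -0.226, 0, 0, 0, 14], [1, 0.12, -0.242, 0, 0, 0, 21], [1, 0.15, -0.257, 0, 0, 0, 28], [1, 0.18, -0.273, 0, 0, 0, 36], [1, 0.18, -0.273, 0, 0, 0, 43], [1, 0.18, -0.273, 0, 0, 0, 43], [1, 0.18, -0.273, 0, 0, 0, 43]]
  ],
  "newtons": 15
}}

```text
time: 1.3
position: [300.2, -290.3, 233.4]
tool_rot: [3.082, -0.609, -0.001]
wrist_force: [0.3, 0.2, 0.1]
gripper_width: 91.6
gripper_force: 0.0
```

```bash
python3 -c "
from h import *
togo((463.5,-266,120,-22.6),(463.5,-266,28,-22.6))"
```

```text
t 1.3 at [ 300.2 -290.3  233.4] yaw -22.4 w 91.6 F [0.3 0.2 0.1] g 0.0 q [ 0.84  0.08 -0.16  2.13  0.02  0.94 -1.29]
(463.5, -266, 120, -22.6) [ 0.1418 -0.0846  0.1134] [0.  0.  0.2]
(463.5, -266, 28, -22.6) [ 0.1418 -0.0847  0.2054] [0.  0.  0.2]
```

Call:
{"fn": "arm_command", "kwargs": {
  "steps": [
    [[1, 0.035, -0.021, 0.02, 0, 0, 0], [1, 0.07, -0.042, 0.04, 0, 0, 0], [1, 0.105, -0.064, 0.06, 0, 0, 0], [1, 0.142, -0.085, 0.08, 0, 0, 0], [1, 0.142, -0.085, 0.105, 0, 0, 0], [1, 0.142, -0.085, 0.13, 0, 0, 0], [1, 0.142, -0.085, 0.155, 0, 0, 0], [1, 0.142, -0.085, 0.18, 0, 0, 0], [1, 0.142, -0.085, 0.195, 0, 0, 0], [1, 0.142, -0.085, 0.205, 0, 0, 0], [1, 0.142, -0.085, 0.205, 0, 0, 0], [1, 0.142, -0.085, 0.205, 0, 0, 0]]
  ]
}}

```text
time: 2.5
position: [464.7, -266.4, 29.1]
tool_rot: [3.081, -0.613, 0.001]
wrist_force: [-0.7, 0.2, -0.4]
gripper_width: 91.9
gripper_force: 0.0
```

Call:
{"fn": "arm_command", "kwargs": {
  "steps": [
    [[0.5, 0, 0, 0, 0, 0, 0], [0.5, 0, 0, 0, 0, 0, 0], [0.5, 0, 0, 0, 0, 0, 0], [0.5, 0, 0, 0, 0, 0, 0], [0.5, 0, 0, 0, 0, 0, 0], [0.5, 0, 0, 0, 0, 0, 0], [0.5, 0, 0, 0, 0, 0, 0], [0.5, 0, 0, 0, 0, 0, 0]]
  ],
  "newtons": 15
}}

```text
time: 3.3
position: [464.4, -266.1, 28.8]
tool_rot: [3.081, -0.613, 0.0]
wrist_force: [-1.3, -0.0, 3.7]
gripper_width: 53.3
gripper_force: 15.0
```

Call:
{"fn": "arm_command", "kwargs": {
  "steps": [
    [[0.4, 0, 0, -0.02, 0, 0, 0], [0.4, 0, 0, -0.05, 0, 0, 0], [0.4, 0, 0, -0.08, 0, 0, 0], [0.4, 0, 0, -0.11, 0, 0, 0], [0.4, 0, 0, -0.11, 0, 0, 0], [0.4, 0, 0, -0.11, 0, 0, 0]]
  ]
}}

```text
time: 3.9
position: [464.2, -265.9, 138.5]
tool_rot: [3.081, -0.613, 0.0]
wrist_force: [-0.8, -0.3, -1.9]
gripper_width: 53.6
gripper_force: 15.0
```

```bash
python3 -c "
from h import *
togo((583,-262,139,4.8),(583,-262,36,4.8))"
```

```text
t 3.9 at [ 464.2 -265.9  138.5] yaw -22.5 w 53.6 F [-0.8 -0.3 -1.9] g 15.0 q [ 0.63  0.41 -0.21  1.95  0.12  0.79 -1.61]
(583, -262, 139, 4.8) [ 0.1083 -0.0491 -0.0005] [  0.   -0.  -27.3]
(583, -262, 36, 4.8) [ 0.1083 -0.0491  0.1025] [  0.   -0.  -27.3]
```

Call:
{"fn": "arm_command", "kwargs": {
  "steps": [
    [[0.4, 0.027, -0.012, 0, 0, 0, -7], [0.4, 0.054, -0.025, 0, 0, 0, -14], [0.4, 0.081, -0.037, 0, 0, 0, -21], [0.4, 0.108, -0.049, 0, 0, 0, -27.3], [0.4, 0.108, -0.049, 0, 0, 0, -27.3], [0.4, 0.108, -0.049, 0.025, 0, 0, -27.3], [0.4, 0.108, -0.049, 0.05, 0, 0, -27.3], [0.4, 0.108, -0.049, 0.075, 0, 0, -27.3], [0.4, 0.108, -0.049, 0.09, 0, 0, -27.3], [0.4, 0.108, -0.049, 0.1, 0, 0, -27.3], [0.4, 0.108, -0.049, 0.103, 0, 0, -27.3], [0.4, 0.108, -0.049, 0.103, 0, 0, -27.3]]
  ]
}}

```text
time: 5.1
position: [582.8, -262.0, 35.7]
tool_rot: [-3.139, -0.131, 0.0]
wrist_force: [-0.2, -0.3, -1.3]
gripper_width: 53.6
gripper_force: 15.0
```

```bash
python3 -c "
from h import *
togo()
im,w=cloud('top');save(cv2.resize(im[150:320,330:480],None,fx=3,fy=3),'lem1.png')"
```

```text
t 5.1 at [ 582.8 -262.    35.7] yaw 4.8 w 53.6 F [-0.2 -0.3 -1.3] g 15.0 q [ 0.57  0.72 -0.27  1.73  0.27  0.73 -1.33]
```

View pics/lem1.png

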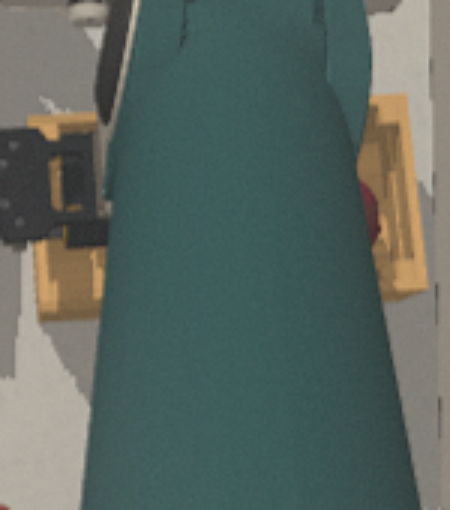

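The arm hides the lemon, but the onion is still in place. The lemon's underside should be about 1 mm above the crate floor, so I'll lower that last bit and release.

Call:
{"fn": "arm_command", "kwargs": {
  "steps": [
    [[0.4, 0, 0, 0.001, 0, 0, 0], [0.4, 0, 0, 0.001, 0, 0, 0], [0.72, 0, 0, 0.001, 0, 0, 0], [0.72, 0, 0, 0.001, 0, 0, 0], [0.72, 0, 0, 0.001, 0, 0, 0], [0.72, 0, 0, 0.001, 0, 0, 0], [0.72, 0, 0, -0.02, 0, 0, 0], [0.72, 0, 0, -0.05, 0, 0, 0], [0.72, 0, 0, -0.08, 0, 0, 0], [0.72, 0, 0, -0.12, 0, 0, 0], [0.72, 0, 0, -0.15, 0, 0, 0], [0.72, 0, 0, -0.15, 0, 0, 0]]
  ]
}}

```text
time: 6.35
position: [585.6, -262.9, 190.8]
tool_rot: [3.135, 0.131, 0.013]
wrist_force: [0.8, 1.1, 0.0]
gripper_width: 66.1
gripper_force: 0.0
```

```bash
python3 -c "
from h import *
togo((459,-53.5,170,73.3))"
```

```text
t 6.35 at [ 585.6 -262.9  190.8] yaw 4.8 w 66.1 F [0.8 1.1 0. ] g 0.0 q [ 0.61  0.52 -0.33  1.65  0.19  0.99 -1.27]
(459, -53.5, 170, 73.3) [-0.1089 -0.2193  0.019 ] [  0.5  -0.3 -68.5]
```

Call:
{"fn": "arm_command", "kwargs": {
  "steps": [
    [[0.7, -0.012, -0.024, 0, 0, 0, -7], [0.7, -0.024, -0.048, 0, 0, 0, -14], [0.7, -0.036, -0.072, 0, 0, 0, -21], [0.7, -0.048, -0.096, 0, 0, 0, -28], [0.7, -0.06, -0.12, 0, 0, 0, -35], [0.7, -0.072, -0.144, 0, 0, 0, -42], [0.7, -0.084, -0.168, 0, 0, 0, -49], [0.7, -0.096, -0.192, 0.01, 0, 0, -56], [0.7, -0.109, -0.219, 0.02, 0, 0, -63], [0.7, -0.109, -0.219, 0.02, 0, 0, -68.5], [0.7, -0.109, -0.219, 0.02, 0, 0, -68.5]]
  ]
}}

```text
time: 7.45
position: [455.1, -52.3, 164.9]
tool_rot: [-2.518, -1.877, 0.001]
wrist_force: [-0.7, 0.6, 0.6]
gripper_width: 64.4
gripper_force: 0.0
```

```bash
python3 -c "
from h import *
togo((459,-53.5,60,73.3),(459,-53.5,21,73.3))
im,w=cloud('top');i2,w2=cloud('side')
np.savez('s1.npz',im=i2,w=w2)
save(np.hstack([cv2.resize(im[170:340,190:490],(400,400)),cv2.resize(i2[180:360,190:430],(400,400))]),'v2.png')"
```

```text
t 7.45 at [455.1 -52.3 164.9] yaw 73.4 w 64.4 F [-0.7  0.6  0.6] g 0.0 q [ 0.63  0.33 -0.68  2.08  0.28  0.82 -0.51]
(459, -53.5, 60, 73.3) [-1.000e-04  4.200e-03  1.049e-01] [-0.1 -0.   0.1]
(459, -53.5, 21, 73.3) [-1.000e-04  4.200e-03  1.439e-01] [-0.1 -0.   0.1]
```

View pics/v2.png

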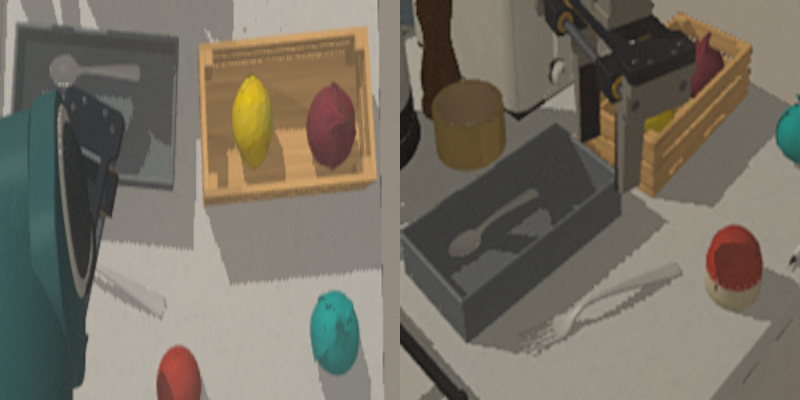

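Lemon lies in the crate beside the onion (left half, lemon at (252,122), onion at (330,125)); fork is undisturbed. Next I'll descend onto the fork.

Call:
{"fn": "arm_command", "kwargs": {
  "steps": [
    [[0.6, 0, 0.004, 0.03, 0, 0, 0], [0.6, 0, 0.004, 0.06, 0, 0, 0], [0.6, 0, 0.004, 0.085, 0, 0, 0], [0.6, 0, 0.004, 0.11, 0, 0, 0], [0.6, 0, 0.004, 0.125, 0, 0, 0], [0.6, 0, 0.004, 0.135, 0, 0, 0], [0.6, 0, 0.004, 0.14, 0, 0, 0], [0.6, 0, 0.004, 0.143, 0, 0, 0], [0.6, 0, 0.004, 0.143, 0, 0, 0], [0.6, 0, 0.004, 0.143, 0, 0, 0]]
  ]
}}

```text
time: 8.55
position: [460.3, -54.2, 23.1]
tool_rot: [2.52, 1.874, 0.001]
wrist_force: [0.0, 0.1, -0.5]
gripper_width: 55.5
gripper_force: 0.0
```

```bash
python3 -c "
from h import *
togo((460,-53,21.5,73.3))
i2,w2=cloud('side')
save(cv2.resize(i2[240:360,230:410],(720,480)),'v3.png')"
```

```text
t 8.55 at [460.3 -54.2  23.1] yaw 73.3 w 55.5 F [ 0.   0.1 -0.5] g 0.0 q [ 0.46  0.58 -0.5   2.15  0.54  0.53 -0.73]
(460, -53, 21.5, 73.3) [ 0.0011 -0.0006  0.0016] [ 0.1 -0.  -0. ]
```

View pics/v3.png

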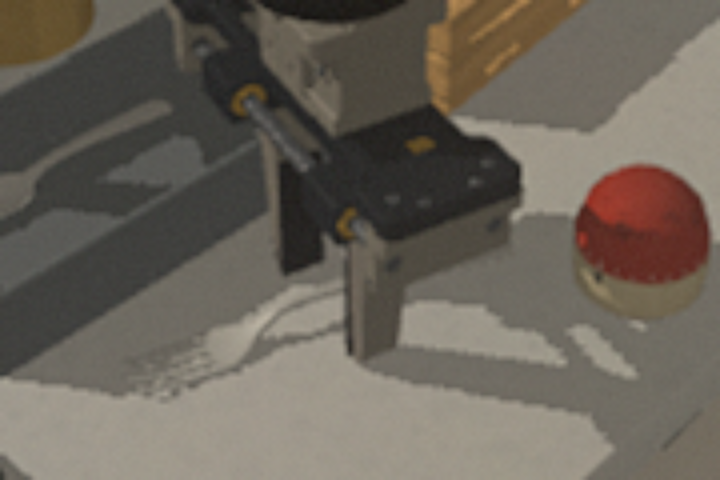

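The fingers straddle the fork handle (crop (330,310)) with the tines to the left at (150,380), clear of the tray. Lowering 1.5 mm and closing.

Call:
{"fn": "arm_command", "kwargs": {
  "steps": [
    [[0.6, 0.001, -0.0005, 0.0015, 0, 0, 0], [0.3, 0.001, -0.0005, 0.0015, 0, 0, 0], [0, 0.001, -0.0005, 0.0015, 0, 0, 0], [0, 0.001, -0.0005, 0.0015, 0, 0, 0], [0, 0.001, -0.0005, 0.0015, 0, 0, 0], [0, 0.001, -0.0005, 0.0015, 0, 0, 0], [0, 0.001, -0.0005, 0.0015, 0, 0, 0], [0, 0.001, -0.0005, 0.0015, 0, 0, 0], [0, 0.001, -0.0005, 0.0015, 0, 0, 0], [0, 0.001, -0.0005, 0.0015, 0, 0, 0]]
  ],
  "newtons": 30
}}

```text
time: 9.6
position: [459.5, -53.0, 21.0]
tool_rot: [-2.521, -1.875, 0.0]
wrist_force: [0.0, 0.2, -0.7]
gripper_width: 20.4
gripper_force: 27.9
```

Call:
{"fn": "arm_command", "kwargs": {
  "steps": [
    [[0, 0, 0, -0.02, 0, 0, 0], [0, 0, 0, -0.04, 0, 0, 0], [0, 0, 0, -0.06, 0, 0, 0], [0, 0, 0, -0.08, 0, 0, 0], [0, 0, 0, -0.1, 0, 0, 0], [0, 0, 0, -0.1, 0, 0, 0], [0, 0, 0, -0.1, 0, 0, 0]]
  ]
}}

```text
time: 10.3
position: [459.5, -53.2, 120.9]
tool_rot: [2.521, 1.874, 0.0]
wrist_force: [-0.7, 0.5, -0.6]
gripper_width: 20.5
gripper_force: 27.9
```

```bash
python3 -c "
from h import *
togo()
i2,w2=cloud('side')
np.savez('s2.npz',im=i2,w=w2)
save(cv2.resize(i2[210:340,220:420],(800,520)),'v4.png')"
```

```text
t 10.3 at [459.5 -53.2 120.9] yaw 73.3 w 20.5 F [-0.7  0.5 -0.6] g 27.9 q [ 0.59  0.41 -0.64  2.11  0.37  0.73 -0.58]
```

View pics/v4.png

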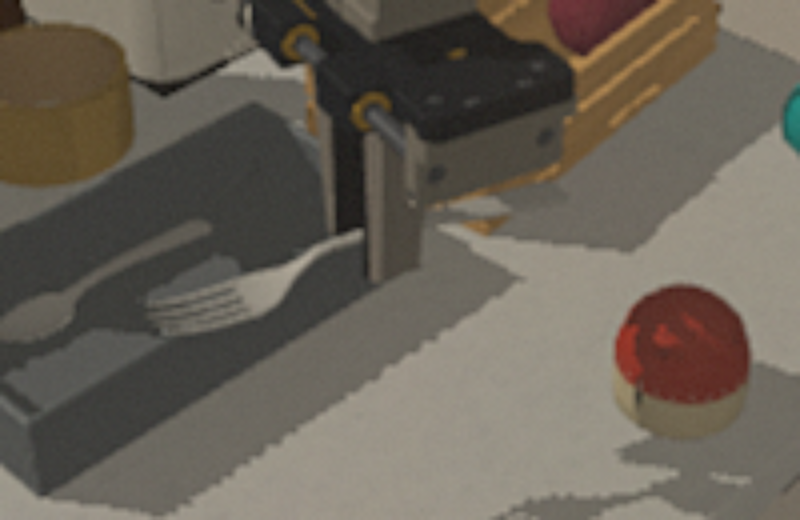

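Fork is held, tine tips at full-image pixel ≈(257,289). Now checking where the fork sits relative to the TCP.

```bash
python3 -c "
from h import *
a=np.load('s2.npz');w=a['w']
c,s=np.cos(np.radians(73.3)),np.sin(np.radians(73.3))
q=w[240:310,240:400].reshape(-1,3)-[459.5,-53.2,121-21]
l=np.stack([q[:,0]*c+q[:,1]*s,-q[:,0]*s+q[:,1]*c,q[:,2]],1)
m=(abs(l[:,1])<18)&(abs(l[:,2])<30)&(abs(l[:,0])<130)
l=l[m]
for x in range(-120,120,15):
  k=l[(l[:,0]>=x)&(l[:,0]<x+15)]
  if len(k):print(x,len(k),np.round(np.median(k,0),1),np.round(k.min(0)),np.round(k.max(0)))
for u,v in((256.8,285),(257.3,289),(257.5,292.5)):
  r=ray('side',u,v,107)-[459.5,-53.2,107];print(np.round([r[0]*c+r[1]*s,-r[0]*s+r[1]*c],1))
d=np.array([.031,1]);n=np.array([1,-.031]);C=np.array([591,-41.5])-14*n
print(C);togo((C[0],C[1],121,88.2),(C[0],C[1],26,88.2))
"
```

```text
-105 19 [-91.8   2.8   3.2] [-95.  -6.   1.] [-90.  13.   4.]
-90 47 [-82.2   3.4   4.3] [-89.  -8.   2.] [-75.  12.   6.]
-75 50 [-67.7   3.5   6.2] [-75.  -7.   4.] [-60.  11.   9.]
-60 45 [-51.8   2.9   8.4] [-59.  -5.   6.] [-45.  10.  11.]
-45 37 [-37.3   3.4  10.6] [-45.  -5.   8.] [-31.   8.  13.]
-30 10 [-27.    5.   12.2] [-30.   0.  10.] [-24.   7.  13.]
-15 21 [ -1.6 -10.4  19.4] [ -4. -12.   9.] [-0. -8. 29.]
0 124 [ 6.9 -8.3 16.2] [  0. -18.   3.] [15. 17. 30.]
15 29 [23.1  1.9 14.2] [15. -2. 11.] [30.  5. 16.]
30 60 [40.1  0.9  6.3] [ 30. -10.   3.] [45.  9. 14.]
45 92 [52.8 -0.3  2.9] [ 45. -13.   0.] [60. 12.  5.]
60 71 [67.3  0.7  2.5] [ 60. -13.   0.] [75. 11.  5.]
75 57 [81.8  1.   4. ] [ 75. -12.   1.] [90. 11.  7.]
90 15 [92.8  0.7  6.7] [ 90. -11.   4.] [97. 10.  8.]
[ 93.3 -11.7]
[96.7 -2.3]
[99.8  5.6]
[577.    -41.066]
t 10.35 at [459.1 -53.1 120.4] yaw 73.3 w 20.2 F [-0.6 -0.2 -1. ] g 27.9 q [ 0.59  0.41 -0.64  2.11  0.37  0.73 -0.58]
(np.float64(577.0), np.float64(-41.066), 121, 88.2) [ 0.0455  0.1095 -0.0007] [ -0.    0.  -14.9]
(np.float64(577.0), np.float64(-41.066), 26, 88.2) [0.0455 0.1096 0.0943] [ -0.    0.  -14.9]
```

Call:
{"fn": "arm_command", "kwargs": {
  "steps": [
    [[0, 0.011, 0.027, 0, 0, 0, -4], [0, 0.022, 0.055, 0, 0, 0, -8], [0, 0.034, 0.082, 0, 0, 0, -12], [0, 0.0455, 0.1095, 0, 0, 0, -15], [0, 0.0455, 0.1095, 0, 0, 0, -15], [0, 0.0455, 0.1095, 0, 0, 0, -15], [0, 0.0455, 0.1095, 0, 0, 0, -15]]
  ]
}}

```text
time: 11.05
position: [575.9, -40.9, 119.9]
tool_rot: [-2.253, -2.187, 0.003]
wrist_force: [0.7, -0.2, 0.3]
gripper_width: 20.4
gripper_force: 27.9
```

```bash
python3 -c "
from h import *
togo((577,-41,60,88.2),(577,-41,26,88.2))
i2,w2=cloud('side')
save(cv2.resize(i2[180:340,180:380],(800,600)),'v5.png')"
```

```text
t 11.05 at [575.9 -40.9 119.9] yaw 88.3 w 20.4 F [ 0.7 -0.2  0.3] g 27.9 q [ 0.51  0.59 -0.65  1.84  0.46  0.87 -0.4 ]
(577, -41, 60, 88.2) [-0.0001  0.0013  0.0599] [-0.2  0.   0.1]
(577, -41, 26, 88.2) [-0.0001  0.0014  0.0939] [-0.2  0.   0.1]
```

View pics/v5.png

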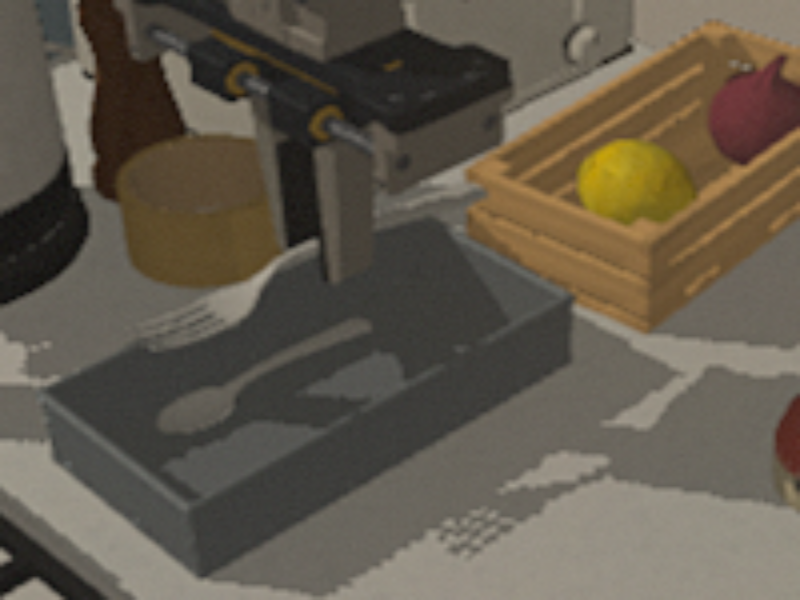

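The fork hangs above the tray, aligned with its length (parallax makes it look farther back), and the lemon and onion rest in the crate. Descending.

Call:
{"fn": "arm_command", "kwargs": {
  "steps": [
    [[0, 0, 0.001, 0.02, 0, 0, 0], [0, 0, 0.001, 0.04, 0, 0, 0], [0, 0, 0.001, 0.055, 0, 0, 0], [0, 0, 0.001, 0.07, 0, 0, 0], [0, 0, 0.001, 0.08, 0, 0, 0], [0, 0, 0.001, 0.088, 0, 0, 0], [0, 0, 0.001, 0.092, 0, 0, 0], [0, 0, 0.001, 0.094, 0, 0, 0], [0, 0, 0.001, 0.094, 0, 0, 0], [0, 0, 0.001, 0.094, 0, 0, 0]]
  ]
}}

```text
time: 12.1
position: [578.9, -40.8, 27.5]
tool_rot: [2.254, 2.188, 0.001]
wrist_force: [0.3, 0.5, 0.2]
gripper_width: 20.5
gripper_force: 27.9
```

```bash
python3 -c "
from h import *
togo((577,-41,25,88.2))"
```

```text
t 12.1 at [578.9 -40.8  27.5] yaw 88.3 w 20.5 F [0.3 0.5 0.2] g 27.9 q [ 0.44  0.72 -0.56  1.87  0.57  0.72 -0.48]
(577, -41, 25, 88.2) [-0.0002 -0.0019  0.0025] [0.  0.  0.1]
```

Lower 2 mm and shift 2 mm back, open to about 33 mm, then rise straight.

Call:
{"fn": "arm_command", "kwargs": {
  "steps": [
    [[0, 0, -0.002, 0.001, 0, 0, 0], [0, 0, -0.002, 0.002, 0, 0, 0], [0, 0, -0.002, 0.002, 0, 0, 0], [0.36, 0, -0.002, 0.002, 0, 0, 0], [0.36, 0, -0.002, 0.002, 0, 0, 0], [0.36, 0, -0.002, 0.002, 0, 0, 0], [0.36, 0, -0.002, 0.002, 0, 0, 0], [0.36, 0, -0.002, -0.01, 0, 0, 0], [0.36, 0, -0.002, -0.03, 0, 0, 0], [0.36, 0, -0.002, -0.06, 0, 0, 0], [0.36, 0, -0.002, -0.1, 0, 0, 0], [0.36, 0, -0.002, -0.14, 0, 0, 0]]
  ]
}}

```text
time: 13.3
position: [576.2, -40.6, 169.1]
tool_rot: [-2.253, -2.188, 0.0]
wrist_force: [0.1, 0.2, -0.9]
gripper_width: 33.1
gripper_force: 0.0
```

Call:
{"fn": "arm_command", "kwargs": {
  "steps": [
    [[0.36, 0, 0, 0, 0, 0, 0], [0.36, -0.02, -0.03, -0.02, 0, 0, 0], [0.36, -0.04, -0.06, -0.02, 0, 0, 0], [0.36, -0.07, -0.09, -0.02, 0, 0, 0], [0.36, -0.1, -0.12, -0.02, 0, 0, 0], [0.36, -0.13, -0.14, -0.02, 0, 0, 0], [0.36, -0.16, -0.14, -0.02, 0, 0, 0], [0.36, -0.2, -0.14, -0.02, 0, 0, 0], [0.36, -0.2, -0.14, -0.02, 0, 0, 0], [0.36, -0.2, -0.14, -0.02, 0, 0, 0]]
  ]
}}

```text
time: 14.3
position: [430.2, -236.8, 186.9]
tool_rot: [-2.256, -2.186, -0.0]
wrist_force: [-0.1, 0.2, -0.6]
gripper_width: 33.3
gripper_force: 0.0
```

```bash
python3 -c "
from h import *
togo()
im,w=cloud('top');i2,w2=cloud('side')
k=w2[200:320,190:330].reshape(-1,3);L=(k-[591,-41.5,0])@np.array([[1,-.031,0],[.031,1,0],[0,0,1]]).T
L=L[(abs(L[:,0]+14)<25)&(abs(L[:,1])<107)&(L[:,2]>8)];print(np.round(L.min(0)),np.round(L.max(0)))
save(np.hstack([cv2.resize(im[100:370,190:490],(400,400)),cv2.resize(i2[180:340,180:380],(400,400))]),'v6.png')"
```

```text
t 14.3 at [ 430.2 -236.8  186.9] yaw 88.2 w 33.3 F [-0.1  0.2 -0.6] g 0.0 q [ 1.03  0.36 -0.71  1.99  0.3   0.9   0.14]
[-27. -95.   8.] [  9. 107.  44.]
```

View pics/v6.png

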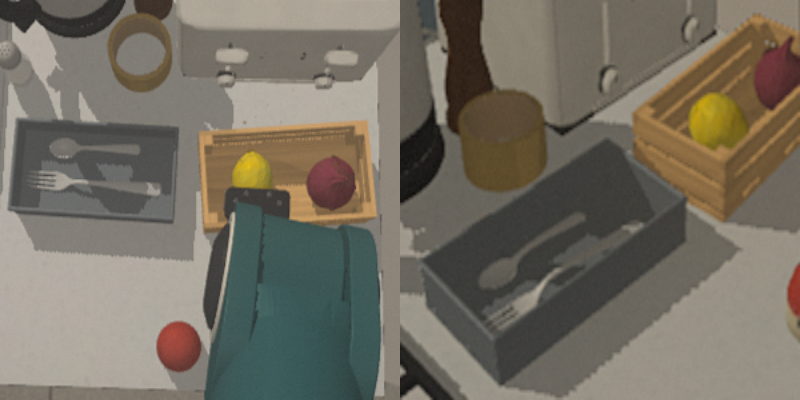

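The fork lies flat in the tray beside the teaspoon (tines at (35,180), handle at (158,188)), and the lemon and onion are in the crate. The robot is clear of everything, so I'm handing the job in.

```bash
python3 -c "
from bench import arm
print(arm.sign_off())"
```

```text
the job is handed in; nothing more can be done
None
```

The fork is lying flat in the grey tray beside the teaspoon and the lemon is in the wooden crate with the onion. I signed off at about 14 s with the arm clear; no verdict came back.

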